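Clear the load track and run the die carrier in under the sensor gate

ROBOT

A 6-joint arm with a two-finger parallel gripper is mounted at the origin on a cart in front of the work surface, level with it; the furniture and walls round the work are solid. World frame = base frame: x ahead of the robot, y to its left, z up, the work surface at z = 0. Lengths are in m, angles in rad, forces in N, time in s.
With the tool pointing down it reaches from about 0.3 to 0.875 m from the base axis. Payload 6.4 kg.
Tool frame: the origin (TCP) lies between the finger pads; the fingertips stand 25 mm ahead of it and the grasp point (between the pads) lies 6 mm ahead of it; z points along the fingers, y is the line along which they close (so a half turn about z gives the same grasp; the last joint's range is limited). The gripper opens to 85 mm and grips with 20 to 120 N. Pads are 22 mm wide; open, the fingers measure 114 mm over their backs; the gripper's body (76 mm by 85 mm) begins 54 mm behind the grasp point. The pads swing forward as they close: fully open they stand 13 mm farther back than shut.
Start: joints at [0.964, 0.181, 1.607, -0, 1.354, -0.206], TCP at [0.224, 0.529, 0.256] pointing down, gripper open.
Joint ranges: [-2.99, 2.99], [-0.89, 2.07], [0.3, 2.58], [-1.14, 4.28], [0, 2.63], [-3.12, 3.12]. Speed limits (rad/s): [2.57, 2.57, 3.01, 3.14, 3.14, 3.14].

INTERFACE

Orientations are given as a unit quaternion [w, x, y, z].
In Python, from bench import ctrl gives the robot as it stands.
- The arm moves only by the tool servo_tool, never from a script. Its argument "series" is text: rows parted by semicolons, each of 7 numbers parted by spaces: the gripper command: -1 is fully open, 1 is shut, values between are in proportion, then the shift along the tool's x, y, z in m, then the turn, a rotation vector about the tool's x, y, z in degrees. A call has 1 to 12 rows; each row is the pose to reach, as a shift and turn from the pose commanded when the call began, along the tool's axes at that moment; what a row does not reach only later rows make up. A row lasts 1/12 s, in which the tool goes at most 41.7 mm and 7.16 degrees, less where a joint would pass 70% of its speed; a pose out of reach is approached as far as the arm can. A call with a gripper value outside its range is refused whole. The fingers move at their own pace and stop on an object; the grip force is fixed at half the most. Time passes only in rows, so rows that repeat a pose let the fingers close. It gives the time, the measured TCP pose, the force, the opening and the grip force at its end, in the units of the state.
- ctrl.get_obs(): the state, without advancing time (a new reading comes with each control period).
- ctrl.camera(name): name is "scene" or "top" or "wrist"; returns a dict with "img" (420x560x3 uint8, red, green, blue), "z_map" (420x560 float32, m along the optical axis (not along the pixel's ray), 0 where there is no reading), "fovy" (degrees; the focal length in pixels is half the picture's height over the tangent of half this angle, whatever the lens; pixels are square), "cx", "cy" (the principal point, pixels), "k1" (the pictures are not rectified: a ray, as slopes to the right and down, at radius r is drawn at 1 + k1 r^2 times it, then the intrinsics apply), "extrinsics" (4x4, takes a point from camera to world coordinates); the wrist camera has in their place "T_tool_cam" (4x4, takes a point from camera to tool coordinates, whose origin is the TCP and whose axes are the flange's). Camera axes: x right, y down, z forward; pixel columns grow to the right and rows downward; lengths in m; the calibration is good to about 2 mm. A picture is of the moment at which its call begins: read the wrist's pose just before it.
- ctrl.hand_in(): hands the job in; it is judged then, once.
The state is a dict: "time_s": time; "q": joint angles; "dq": joint speeds; "joint_efforts": joint torques, N m; "eef_pos": TCP position; "eef_rot": TCP orientation; "wrist_force": force on the tool from outside, world axes, zero at the start; "torque": the same for the moment, N m; "opening": opening from 0.0 (shut) to 1.0 (fully open); "grasp_force": force on a finger pad.
Only numpy, scipy, OpenCV 4.12 (cv2) and the standard library are available. Lean on these libraries where they do the work, as an engineer would, in place of code of your own. Each camera call takes 0.05 s, during which the arm holds its last target. There are 200 camera calls.

TASK

Someone left the long steel tweezers lying across the rails of the load track. Lay them down flat on the bench clear of the track, without dropping them, then slide the die carrier along its channel, under the sensor gate and up against the end stop, and swing the lock lever fully across behind it so that it cannot creep back. The waffle tray must stay in the carrier's nest, and the things lying around must be left alone.

Things in the scene. Friction and masses are not known exactly. Their poses are not given: they have to be found in the camera images.
- track: The load track, fixed: aluminium base plate 85 mm wide (own x) and 365 mm long (own y, -195 to +170 mm) with a steel guide rail 10 mm wide along each long side. Origin on the centre line at bench level; +y is the feed direction, z up. The channel between the rails is 65 mm wide; its floor lies 6 mm, the rail tops 14 mm above the bench
- stop_face (a point): Middle of the rubber face of the end stop that closes the channel, 155 mm along +y from the track's origin, 13 mm above the bench; axes as the track's
- gate (a point): Centre of the sensor gate's underside, at y = +119 mm of the track: a black box 79 mm across and 66 mm along the track bridging the rails on two pillars, fixed, its underside 36 mm and its top 56 mm above the bench
- carrier: Die carrier: aluminium slide 62 mm wide (own x), 142 mm long (own y), 0.12 to 0.21 kg, loose in the channel at the track's open end, its +y along the track's +y. Origin at the centre of its underside, on the channel floor. The front half is an open nest, rim 15 mm above the underside; a 17 mm high lip crosses its tail; between them stands a black grip tab
- carrier_nose (a point): Middle of the carrier's front end (71 mm ahead of its origin), 7 mm above its underside: it meets stop_face when the carrier is home
- carrier_grip (a point): Middle of the carrier's black grip tab, 40 mm behind the carrier's origin, 26 mm above its underside (32 mm above the bench). The tab is 10 mm thick (carrier x), 24 mm long (carrier y), its top 36 mm above the carrier's underside (42 mm above the bench)
- waffle_tray: Black waffle tray with dies, 50x50x6 mm, loose in the carrier's nest (53x53 mm, 5 mm deep). Origin at the centre of its underside
- nest (a point): Centre of the nest's floor on the carrier, axes as the carrier's
- tweezers: Long steel tweezers, rigid, 12 mm wide (own x), 126 mm long (own y), 9 mm high, lying on the rail tops across the track between carrier and gate. Origin at the centre of the underside. The bench beside them beyond the track's +x rail is free, 45 to 125 mm from the track's centre line, over y = -55 to +100 mm of the track's frame
- lock_lever (a joint): Lock lever, flat steel arm 11 mm wide on an upright pivot at x = -53, y = +4.5 mm of the track's frame, 16 to 23 mm above the bench. About 0: parked beside the track, pointing along its -y; grows anticlockwise seen from above; 1.57: across both rails, pointing along the track's +x, 3 mm behind the tail of a carrier that is home (travel ends at 1.6). Stays where left; 0.6 N at the knob turns it
- lever_knob (a point): Middle of the round black knob that stands on the lever's free end, 86 mm from the pivot, 14 mm in diameter, 21 mm tall, 23 to 44 mm above the bench; this point is 35 mm above the bench
- flux_jar: Bystander: white jar with black cap, 42 mm in diameter, 52 mm high, on the bench beyond the track. Origin at the centre of its underside
- gel_box: Bystander: small flat box with a pale lid, 54x52x14 mm, on the bench beyond the track. Origin at the centre of its underside
- petri_dish: Bystander: small clear round dish, 55 mm in diameter, 12 mm high, on the bench beyond the track. Origin at the centre of its underside
- black_tweezers: Bystander: shorter black tweezers, 12x112x9 mm, on the bench on the robot's side of the track. Origin at the centre of the underside
- memory_stick: Bystander: black memory stick 17x52x8 mm, on the bench on the robot's side of the track. Origin at the centre of its underside

How it is judged:
On the way, in this order (a step that is already met when the one before it is completed fails the run):
1. the tweezers lie flat on the bench, clear of the track (height (world z) of tweezers below 0.01 m and angle between tweezers's own y axis and vertical between 1.5 and 1.64 rad and (x of tweezers in the frame of track above 0.045 m or x of tweezers in the frame of track below -0.045 m or y of tweezers in the frame of track above 0.175 m or y of tweezers in the frame of track below -0.2 m)), for 0.2 s.
2. the carrier has been slid in under the gate to the stop (within 8 mm) (y of carrier_nose in the frame of stop_face above -0.008 m and z of carrier_nose in the frame of stop_face below 0.003 m), for 0.2 s.
3. the lock lever is across the track behind the carrier (value of joint lock_lever above 1.47 rad), for 0.2 s.
At the end, for the whole second after the job is handed in: The tweezers lie flat on the bench clear of the track; the carrier is in the channel with its nose within 4.5 mm of the end stop, flat on the floor, with the waffle tray seated in its nest (within 4 mm); the lock lever is across the track behind it (over 1.47 rad); everything is at rest (all of step 1 and linear speed of each of tweezers, carrier below 0.02 m/s and y of carrier_nose in the frame of stop_face above -0.0045 m and z of carrier_nose in the frame of stop_face below 0.003 m and horizontal distance between carrier_nose and stop_face below 0.006 m and angle between carrier's own z axis and vertical below 0.05 rad and value of joint lock_lever above 1.47 rad and distance between waffle_tray and nest below 0.004 m); the robot touches nothing.
It fails at once if the waffle tray has come out of the carrier's nest (distance between waffle_tray and nest above 0.008 m).
It fails at once if a bystander was pushed away (over 25 mm) or the jar tipped (distance of any of flux_jar, gel_box, petri_dish, black_tweezers, memory_stick from where it was at the start of the episode above 0.025 m or angle between flux_jar's own z axis and vertical above 0.5 rad).
It fails at once if the tweezers were dropped or thrown (over 1.2 m/s) (linear speed of tweezers above 1.2 m/s).
It also fails if it takes over 64 s, if anything falls off the work surface, if the arm or the gripper's body presses on something with over 40 N, if the wrist force passes 120 N, or if a joint passes its speed limit or range.

## Working session

There is one attempt and no reset: what is moved stays moved. The work goes in short steps, Python scripts to look and compute and a tool call to move; the robot and the scene stay as the last step left them, time stands still between calls to the robot, and variables do not carry over. Pictures are saved under pics/ and viewed, at most 10 in all, crops included, and the job is handed in when it is done.

Besides the shell and the picture viewer there is one more tool, called after "Emit:" as name(argument=value, ...), one argument or row to a line, values as JSON. servo_tool: Moves the arm, as the interface text tells. Its arguments: {"type":"object","properties":{"series":{"type":"string"}},"required":["series"]}

```bash
mkdir -p pics; cat > h.py <<'E'
import numpy as np, cv2
from bench import ctrl
from scipy.spatial.transform import Rotation as R
def quat(q): return R.from_quat([q[1],q[2],q[3],q[0]])
def grab(name):
    o=ctrl.get_obs(); c=ctrl.camera(name)
    if 'extrinsics' in c: T=np.array(c['extrinsics'])
    else:
        W=np.eye(4); W[:3,:3]=quat(o['eef_rot']).as_matrix(); W[:3,3]=o['eef_pos']; T=W@np.array(c['T_tool_cam'])
    c['T']=T; c['f']=210/np.tan(np.radians(c['fovy']/2)); return c
def rays(c,uv):
    d=(np.atleast_2d(uv).astype(float)-[c['cx'],c['cy']])/c['f']; s=d.copy()
    for _ in range(20): s=d/(1+c['k1']*(s**2).sum(1,keepdims=True))
    return np.c_[s,np.ones(len(s))]@c['T'][:3,:3].T
def plane(c,uv,z):
    r=rays(c,uv); o=c['T'][:3,3]; return o+r*((z-o[2])/r[:,2])[:,None]
def cloud(c):
    v,u=np.mgrid[0:420,0:560]; r=rays(c,np.c_[u.ravel(),v.ravel()])
    return (c['T'][:3,3]+r*c['z_map'].reshape(-1,1)).reshape(420,560,3)
def save(c,n): cv2.imwrite('pics/'+n,c['img'][:,:,::-1])
E
python3 - <<'E'
from h import *
import pickle
print(ctrl.get_obs())
for n in('top','scene'):
    c=grab(n); save(c,n+'0.png'); pickle.dump(c,open(n+'0.pkl','wb')); print(n,c['T'].round(3).tolist(),c['f'],c['k1'],(c['z_map']>0).mean())
E
```

```text
{'time_s': 0.0, 'q': array([ 9.63700707e-01,  1.81571843e-01,  1.60803746e+00,  1.19913520e-06,
        1.35378804e+00, -2.06321681e-01]), 'dq': array([-0.0003097 , -0.00101916, -0.00036128,  0.00038389, -0.00124876,
        0.00096553]), 'joint_efforts': array([ 5.08635057e-04, -4.44868362e+01, -3.51347888e+01, -2.44517905e-04,
        8.92830634e-03,  3.23664347e-05]), 'eef_pos': array([0.22401618, 0.52900074, 0.25535256]), 'eef_rot': array([-3.57495768e-04,  1.99048618e-01,  9.79989201e-01, -8.28508863e-04]), 'wrist_force': array([-0.07905704, -0.05246644,  0.43297057]), 'torque': array([ 0.01761798, -0.02426333,  0.02118728]), 'grasp_force': 0.0, 'opening': 1.001844167259474}
top [[0.027, -0.995, 0.096, 0.441], [-1.0, -0.026, 0.016, -0.032], [-0.014, -0.096, -0.995, 0.942], [0.0, 0.0, 0.0, 1.0]] 505.4418478314308 0.048286804109542114 0.9958971088435374
scene [[0.77, -0.435, 0.466, 0.137], [-0.638, -0.501, 0.585, -0.53], [-0.021, -0.748, -0.664, 0.619], [0.0, 0.0, 0.0, 1.0]] 427.7499105643931 -0.11143022048435476 0.9959736394557823
```

View pics/top0.png

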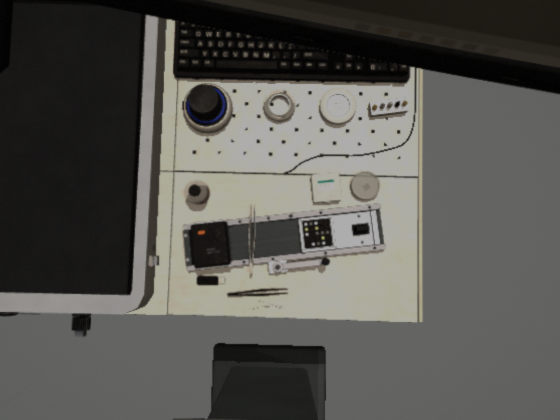

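View pics/scene0.png

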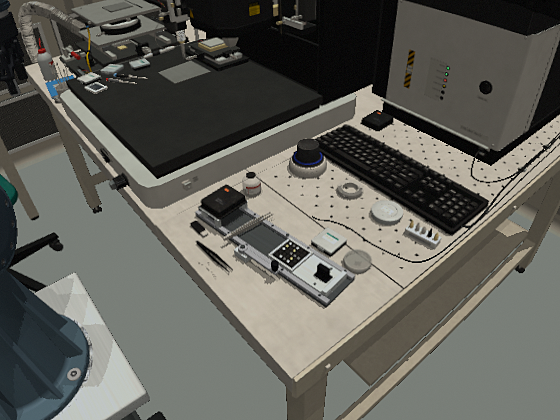

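The top view shows the gate at about (206,243), tweezers along u≈252 (v 205–277), carrier with tab at about (360,229), lever pivot at (277,267), and knob at (325,262). World +y is to the left and the feed direction is +y.

```bash
python3 - <<'E'
from h import *
import pickle
c=pickle.load(open('top0.pkl','rb')); P=cloud(c)
cr=c['img'][180:310,170:400]; cv2.imwrite('pics/crop.png',cv2.resize(cr[:,:,::-1],None,fx=3.4,fy=3.4,interpolation=cv2.INTER_CUBIC))
roi=np.zeros((420,560),bool); roi[195:290,178:395]=1
def rect(m,z,name):
    n,l,s,_=cv2.connectedComponentsWithStats(m.astype(np.uint8))
    for i in range(1,n):
        if s[i,4]>25:
            ys,xs=np.where(l==i); W=plane(c,np.c_[xs,ys],z)[:,:2]
            r=cv2.minAreaRect((W*1000).astype(np.float32)); print(name,s[i].tolist(),np.round(r[0],1),np.round(r[1],1),round(r[2],2),'medz',np.median(P[l==i][:,2]).round(4))
Z=P[:,:,2]
print('bench z',np.median(Z[285:310,240:300]))
rect(roi&(Z>.048)&(Z<.064),.056,'gate')
rect(roi&(Z>.034)&(Z<.047),.042,'tab/knob')
rect(roi&(Z>.004),.012,'track')
rect(roi&(Z>.0175)&(Z<.03),.021,'tweez/lever')
sc=pickle.load(open('scene0.pkl','rb')); Q=cloud(sc)
m=(Q[:,:,2]>.048)&(Q[:,:,2]<.064)&(abs(Q[:,:,0]-.42)<.1)&(Q[:,:,1]>.1)&(Q[:,:,1]<.4)
print(Q[m].mean(0) if m.any() else 0, m.sum())
E
```

```text
bench z -0.002055041350691289
gate [190, 221, 40, 46, 1535] [468.1  95.7] [74.5 63.8] 7.74 medz 0.0548
tab/knob [185, 195, 22, 8, 123] [548.4 126.1] [12.7 37.8] 1.49 medz 0.0404
tab/knob [190, 219, 42, 50, 221] [467.9  95.7] [83.2 66.6] 7.86 medz 0.0385
tab/knob [356, 225, 14, 6, 74] [ 504.1 -173.6] [ 8.9 23.1] 1.55 medz 0.0411
tab/knob [322, 257, 8, 8, 51] [ 443.9 -109.1] [12.4 12.4] 1.01 medz 0.044
track [185, 195, 25, 10, 179] [550.1 128.6] [16.8 44.6] 1.49 medz 0.0392
track [313, 195, 29, 8, 190] [ 558.2 -112.4] [13.1 51.8] 1.45 medz 0.0129
track [355, 195, 21, 5, 75] [ 562.8 -182.4] [ 7.4 36.8] 1.43 medz 0.0111
track [182, 203, 204, 71, 9464] [483.7 -32.9] [124.7 371.4] 3.75 medz 0.016
track [196, 275, 30, 11, 266] [402.9  97.4] [18.1 53.1] 1.49 medz 0.0071
track [256, 288, 24, 2, 28] [390.3  -7.1] [ 1.8 41.9] 1.61 medz 0.0068
tweez/lever [369, 210, 11, 34, 209] [ 507.8 -197. ] [61.2 14.8] 7.49 medz 0.0225
tweez/lever [299, 215, 38, 37, 1039] [493.5 -95.7] [61.7 64.1] 7.87 medz 0.0205
tweez/lever [249, 216, 7, 58, 164] [469.5  23.2] [103.5  11. ] 1.79 medz 0.0216
tweez/lever [352, 223, 17, 15, 73] [ 500.1 -170.1] [30.8 20.7] 56.04 medz 0.0191
tweez/lever [182, 229, 11, 36, 273] [462.5 140.8] [64.5 14.5] 7.81 medz 0.0217
tweez/lever [272, 259, 52, 13, 326] [434.5 -60.3] [18.4 92.5] 4.43 medz 0.0233
[0.4202067  0.19901673 0.0554952 ] 962
```

View pics/crop.png

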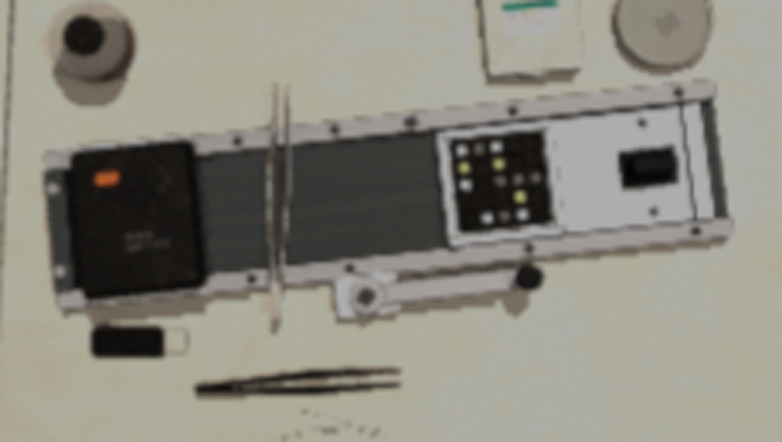

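Emit:
servo_tool(
  series="-1 -0.423 -0.37 0.055 0 0 -24.8;-1 -0.423 -0.37 0.055 0 0 -24.8;-1 -0.423 -0.37 0.055 0 0 -24.8;-1 -0.423 -0.37 0.055 0 0 -24.8;-1 -0.423 -0.37 0.055 0 0 -24.8;-1 -0.423 -0.37 0.055 0 0 -24.8;-1 -0.423 -0.37 0.055 0 0 -24.8;-1 -0.423 -0.37 0.055 0 0 -24.8;-1 -0.423 -0.37 0.055 0 0 -24.8;-1 -0.423 -0.37 0.055 0 0 -24.8;-1 -0.423 -0.37 0.055 0 0 -24.8;-1 -0.423 -0.37 0.055 0 0 -24.8",
)

```text
time_s: 1.1
eef_pos: [0.4378, 0.0875, 0.2082]
eef_rot: [0.0, -0.016, 1.0, 0.0]
wrist_force: [0.6, 0.3, -0.6]
opening: 0.997
grasp_force: 0.0
```

Emit:
servo_tool(
  series="-1 -0.029 -0.065 0.008 0 0 0;-1 -0.029 -0.065 0.008 0 0 0;-1 -0.029 -0.065 0.008 0 0 0;-1 -0.029 -0.065 0.008 0 0 0;-1 -0.029 -0.065 0.008 0 0 0;-1 -0.029 -0.065 0.008 0 0 0",
)

```text
time_s: 1.6
eef_pos: [0.4681, 0.0265, 0.2003]
eef_rot: [-0.0, -0.017, 1.0, 0.0]
wrist_force: [0.1, -0.0, 0.6]
opening: 1.0
grasp_force: 0.0
```

```bash
cat >> h.py <<'E'
def to(x,y,z,yaw):  # world target, yaw (deg) of tool y; prints tool-frame shift and z turn
    o=ctrl.get_obs(); M=quat(o['eef_rot']).as_matrix()
    s=M.T@(np.array([x,y,z])-o['eef_pos']); cy=np.degrees(np.arctan2(M[1,1],M[0,1]))
    print('shift',s.round(4),'turn z',round(-((yaw-cy+180)%360-180),2),'tilt',np.degrees(np.arccos(-M[2,2])).round(2))
TH=np.radians(7.72); O=np.array([.4840,-.0222])
def tr(x,y): # track -> world xy
    return O+x*np.array([np.cos(TH),np.sin(TH)])+y*np.array([-np.sin(TH),np.cos(TH)])
def inv(W):
    d=np.atleast_2d(W)[:,:2]-O; return np.c_[d@[np.cos(TH),np.sin(TH)],d@[-np.sin(TH),np.cos(TH)]]
E
python3 - <<'E'
from h import *
import pickle
c=grab('wrist'); save(c,'w0.png'); pickle.dump(c,open('w0.pkl','wb'))
P=cloud(c); print(ctrl.get_obs()['eef_pos'].round(4), c['T'].round(3).tolist(), c['f'])
E
```

```text
[0.4681 0.0266 0.2004] [[-0.032, 0.952, 0.303, 0.391], [0.999, 0.031, 0.008, 0.023], [-0.001, 0.303, -0.953, 0.319], [0.0, 0.0, 0.0, 1.0]] 317.78525702921746
```

View pics/w0.png

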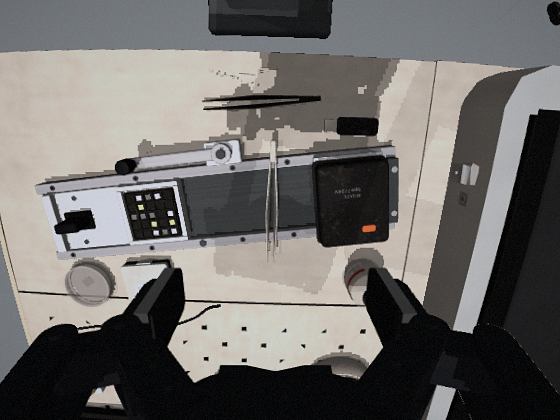

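The wrist view shows the tweezers from (273,138) to (272,262), the gate at (352,200) and the tab at (73,220). Next I'll measure the tweezers, track, tab and knob here.

```bash
python3 - <<'E'
from h import *
import pickle
c=pickle.load(open('w0.pkl','rb')); P=cloud(c); Z=P[:,:,2]
print('bench',np.median(Z[270:290,200:300]),'floor',np.median(Z[190:220,200:250]))
def rect(m,z,name,amin=30):
    n,l,s,_=cv2.connectedComponentsWithStats(m.astype(np.uint8),connectivity=8)
    for i in range(1,n):
        if s[i,4]>amin:
            ys,xs=np.where(l==i); W=plane(c,np.c_[xs,ys],z)[:,:2]
            r=cv2.minAreaRect((W*1000).astype(np.float32)); print(name,s[i].tolist(),np.round(r[0],1),np.round(r[1],1),round(r[2],2),'trk',(inv(np.array(r[0])/1000)*1000).round(1)[0])
roi=np.zeros((420,560),bool); roi[130:268,30:400]=1
rect(roi&(Z>.048)&(Z<.064),.056,'gate',200)
rect(roi&(Z>.036)&(Z<.047),.042,'tab/knob')
t=np.zeros_like(roi); t[130:268,256:290]=1
rect(t&(Z>.0175)&(Z<.03),.022,'tw')
w=plane(c,[[273,137],[272,262],[272,152]],.0185); print((w*1000).round(1).tolist(),inv(w)*1000)
# column profile of tweezers at few rows
for v in range(136,268,8):
    u=np.where((Z[v]>.0175)&(Z[v]<.03)&t[v])[0]
    if len(u): q=plane(c,[[u[0],v],[u[-1],v]],.022)*1000; print(v,u[0],u[-1],q[:,:2].round(1).tolist())
E
```

```text
bench 0.00027181872194209644 floor 0.006800266155618767
gate [315, 159, 74, 89, 5884] [467.   92.2] [75.8 61.7] 7.94 trk [ -1.4 115.7]
tab/knob [312, 152, 74, 93, 705] [454.8  72.7] [ 52.3 100.3] 57.74 trk [-16.2  98. ]
tab/knob [115, 159, 19, 17, 248] [ 442.8 -110.9] [13.8 16.8] 22.74 trk [-52.8 -82.4]
tab/knob [54, 221, 28, 13, 265] [ 502.7 -174.2] [10.8 27.9] 7.6 trk [  -1.9 -153.1]
tw [265, 140, 13, 120, 624] [477.9  21.4] [120.5  11.8] 1.27 trk [-0.2 44. ]
[[415.2, 21.3, 18.5], [543.2, 24.1, 18.5], [429.1, 20.8, 18.5]] [[-62.30439878  52.36257607]
 [ 64.923625    37.93236467]
 [-48.62460187  49.98282353]]
144 271 274 [[421.3, 19.7], [421.3, 22.4]]
152 270 274 [[428.7, 19.0], [428.6, 22.7]]
160 269 275 [[436.2, 18.2], [436.0, 23.8]]
168 269 275 [[443.7, 18.4], [443.5, 24.1]]
176 268 275 [[451.4, 17.7], [451.2, 24.3]]
184 268 276 [[459.2, 17.9], [458.9, 25.5]]
192 267 276 [[467.1, 17.1], [466.8, 25.8]]
200 266 276 [[475.1, 16.4], [474.8, 26.0]]
208 266 276 [[483.2, 16.5], [482.9, 26.3]]
216 265 276 [[491.5, 15.8], [491.1, 26.6]]
224 266 276 [[499.8, 16.9], [499.5, 26.9]]
232 266 275 [[508.3, 17.1], [508.1, 26.1]]
240 266 275 [[517.0, 17.3], [516.7, 26.4]]
248 266 274 [[525.8, 17.5], [525.6, 25.7]]
256 266 274 [[534.8, 17.7], [534.6, 25.9]]
```

```bash
python3 -c "
from h import *
to(.482,.0216,.039,91.2)"
```

```text
shift [-0.0137 -0.0055  0.1614] turn z 0.73 tilt 0.02
```

Emit:
servo_tool(
  series="0.3 -0.0137 -0.0055 0.04 0 0 0.7;0.3 -0.0137 -0.0055 0.06 0 0 0.7;0.3 -0.0137 -0.0055 0.08 0 0 0.7;0.3 -0.0137 -0.0055 0.1 0 0 0.7;0.3 -0.0137 -0.0055 0.115 0 0 0.7;0.3 -0.0137 -0.0055 0.13 0 0 0.7;0.3 -0.0137 -0.0055 0.14 0 0 0.7;0.3 -0.0137 -0.0055 0.15 0 0 0.7;0.3 -0.0137 -0.0055 0.155 0 0 0.7;0.3 -0.0137 -0.0055 0.158 0 0 0.7;0.3 -0.0137 -0.0055 0.161 0 0 0.7;0.3 -0.0137 -0.0055 0.161 0 0 0.7",
)

```text
time_s: 2.65
eef_pos: [0.4827, 0.0205, 0.0395]
eef_rot: [0.0, -0.01, 1.0, -0.0]
wrist_force: [0.2, -0.1, -0.3]
opening: 0.351
grasp_force: 0.0
```

Emit:
servo_tool(
  series="1 0 0 0 0 0 0;1 0 0 0 0 0 0;1 0 0 0 0 0 0;1 0 0 0 0 0 0;1 0 0 0 0 0 0;1 0 0 0 0 0 0;1 0 0 0 0 0 0;1 0 0 0 0 0 0",
)

```text
time_s: 3.32
eef_pos: [0.4831, 0.0203, 0.0399]
eef_rot: [0.001, -0.01, 1.0, -0.0]
wrist_force: [-0.3, 0.2, 5.7]
opening: 0.109
grasp_force: 59.1
```

Emit:
servo_tool(
  series="1 0 0 -0.01 0 0 0;1 0 0 -0.02 0 0 0;1 0 0 -0.03 0 0 0;1 0 0 -0.045 0 0 0;1 0 0 -0.06 0 0 0;1 0 0 -0.07 0 0 0;1 0 0 -0.08 0 0 0;1 0 0 -0.08 0 0 0",
)

```text
time_s: 3.98
eef_pos: [0.484, 0.0202, 0.1219]
eef_rot: [0.002, -0.01, 1.0, -0.0]
wrist_force: [-0.4, -0.4, 0.1]
opening: 0.105
grasp_force: 58.7
```

```bash
python3 - <<'E'
from h import *
c=grab('wrist'); save(c,'w1.png')
print(tr(.085,.022)); to(*tr(.085,.022),.11,7.7)
E
```

```text
[0.56527429 0.01101883]
shift [-0.0817 -0.0109  0.0109] turn z 83.44 tilt 0.15
```

View pics/w1.png

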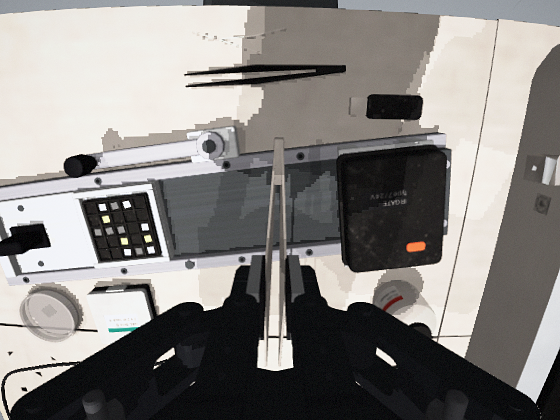

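The tweezers are held crosswise in the fingers, spanning (280,138)–(278,368), and nothing else has been disturbed. Next I'll turn them and carry them over the free bench.

Emit:
servo_tool(
  series="1 -0.007 -0.001 0 0 0 7;1 -0.014 -0.002 0 0 0 14;1 -0.021 -0.003 0 0 0 21;1 -0.028 -0.004 0 0 0 28;1 -0.035 -0.005 0 0 0 35;1 -0.042 -0.006 0 0 0 42;1 -0.049 -0.007 0 0 0 49;1 -0.056 -0.008 0 0 0 56;1 -0.063 -0.009 0 0 0 63;1 -0.07 -0.01 0 0 0 70;1 -0.077 -0.011 0 0 0 77;1 -0.082 -0.011 0 0 0 83.4",
)

```text
time_s: 5.03
eef_pos: [0.5646, 0.011, 0.1183]
eef_rot: [-0.001, 0.66, 0.751, -0.0]
wrist_force: [-0.5, 0.0, 0.2]
opening: 0.113
grasp_force: 58.8
```

Emit:
servo_tool(
  series="1 0 0 0.02 0 0 0.4;1 0 0 0.04 0 0 0.4;1 0 0 0.05 0 0 0.4;1 0 0 0.05 0 0 0.4;1 0 0 0.05 0 0 0.4",
)

```text
time_s: 5.45
eef_pos: [0.5639, 0.0112, 0.0685]
eef_rot: [-0.001, 0.66, 0.751, -0.001]
wrist_force: [0.6, 0.0, 0.3]
opening: 0.106
grasp_force: 58.8
```

```bash
python3 - <<'E'
from h import *
print(ctrl.get_obs()['q'].round(2))
to(*tr(.085,.022),.03,7.7)
c=grab('wrist'); P=cloud(c); e=ctrl.get_obs()['eef_pos']
M=quat(ctrl.get_obs()['eef_rot']).as_matrix()
L=(P-e)@M  # tool coords
m=(abs(L[...,1])<.008)&(L[...,2]>.01)&(L[...,2]<.034)&(c['z_map']>0)
for a,b in((-.09,-.06),(-.06,-.04),(-.04,-.015),(-.015,.015),(.015,.04),(.04,.06),(.06,.09)):
    k=m&(L[...,0]>a)&(L[...,0]<b)
    if k.sum()>5: print(a,k.sum(),np.percentile(L[k][:,2]*1000,[5,50,95]).round(1), 'x',(L[k][:,0].min()*1000).round(1),(L[k][:,0].max()*1000).round(1),'y',np.median(L[k][:,1]*1000).round(1))
E
```

```text
[-0.19  0.4   1.76 -0.    0.99 -0.32]
shift [-0.0004  0.0014  0.0385] turn z -0.36 tilt 0.15
-0.06 174 [21.7 23.2 24.3] x -59.9 -40.1 y 1.0
-0.04 375 [19.8 21.4 23.2] x -40.0 -15.1 y 1.5
-0.015 814 [12.8 19.6 21.8] x -14.9 15.0 y 1.4
0.015 616 [17.5 18.8 20.8] x 15.0 40.0 y 1.3
0.04 509 [17.2 18.2 19.4] x 40.0 59.8 y 0.8
0.06 139 [17.  18.1 22.5] x 60.0 65.2 y 0.8
```

Emit:
servo_tool(
  series="1 0 0.0014 0.01 0 0 -0.3;1 0 0.0014 0.018 0 0 -0.3;1 0 0.0014 0.024 0 0 -0.3;1 0 0.0014 0.029 0 0 -0.3;1 0 0.0014 0.033 0 0 -0.3;1 0 0.0014 0.036 0 0 -0.3;1 0 0.0014 0.038 0 0 -0.3;1 0 0.0014 0.038 0 0 -0.3",
)

```text
time_s: 6.17
eef_pos: [0.5659, 0.0113, 0.031]
eef_rot: [-0.0, 0.658, 0.753, -0.0]
wrist_force: [0.9, 0.4, 0.4]
opening: 0.105
grasp_force: 58.8
```

Emit:
servo_tool(
  series="1 0 0 0.001 0 0 0;1 0 0 0.002 0 0 0;1 0 0 0.003 0 0 0;1 0 0 0.003 0 0 0",
)

```text
time_s: 6.5
eef_pos: [0.5662, 0.0112, 0.0284]
eef_rot: [0.0, 0.658, 0.753, 0.0]
wrist_force: [0.2, -0.1, -0.3]
opening: 0.11
grasp_force: 58.8
```

Emit:
servo_tool(
  series="1 0 0 0.0005 0 0 0;1 0 0 0.001 0 0 0;1 0 0 0.0015 0 0 0;1 0 0 0.002 0 0 0;1 0 0 0.002 0 0 0",
)

```text
time_s: 6.92
eef_pos: [0.5663, 0.0112, 0.0268]
eef_rot: [0.0, 0.658, 0.753, 0.0]
wrist_force: [-1.2, 0.4, 3.9]
opening: 0.111
grasp_force: 59.2
```

```bash
python3 - <<'E'
from h import *
o=ctrl.get_obs(); print(o['eef_pos'].round(4),o['wrist_force'].round(2),o['torque'].round(3))
c=grab('wrist'); P=cloud(c); e=o['eef_pos']
M=quat(o['eef_rot']).as_matrix()
L=(P-e)@M
m=(abs(L[...,1])<.008)&(P[...,2]>.003)&(P[...,2]<.02)&(c['z_map']>0)
for a in range(-80,80,10):
    k=m&(L[...,0]>a/1e3)&(L[...,0]<(a+10)/1e3)
    if k.sum()>5: print(a,k.sum(),np.percentile(P[k][:,2]*1000,[5,50,95]).round(1))
E
```

```text
[0.5663 0.0112 0.0268] [-1.22  0.45  3.86] [-0.013  0.281  0.034]
-70 6 [3.3 3.7 4.1]
-60 58 [3.4 4.4 5.4]
-50 111 [3.8 5.2 6.4]
-40 139 [4.5 5.9 7.3]
-30 151 [4.7 6.6 8.1]
-20 174 [5.4 7.2 9. ]
-10 205 [6.1 7.6 9.6]
0 441 [ 6.5  9.2 19.1]
10 270 [ 6.8  8.9 10.2]
20 260 [ 6.7  8.9 10.3]
30 218 [ 7.9  9.2 10.4]
40 251 [ 8.4  9.5 10.4]
50 262 [ 8.7  9.7 10.7]
60 131 [ 5.1  9.5 10.7]
```

Emit:
servo_tool(
  series="0.75 0 0 0 0 0 0;0.7 0 0 0 0 0 0;0.6 0 0 0 0 0 0;0.5 0 0 0 0 0 0;0.3 0 0 0 0 0 0;0.3 0 0 0 0 0 0;0.3 0 0 -0.01 0 0 0;0.3 0 0 -0.03 0 0 0;0.3 0 0 -0.06 0 0 0;0.3 0 0 -0.1 0 0 0;0.3 0 0 -0.13 0 0 0;0.3 0 0 -0.13 0 0 0",
)

```text
time_s: 7.97
eef_pos: [0.5706, 0.0106, 0.1647]
eef_rot: [0.006, 0.658, 0.753, 0.003]
wrist_force: [0.9, 0.7, 0.6]
opening: 0.346
grasp_force: 0.0
```

```bash
python3 - <<'E'
from h import *
o=ctrl.get_obs(); print(o['eef_pos'].round(4))
c=grab('wrist'); save(c,'w2.png'); P=cloud(c)
T=inv(P.reshape(-1,3)).reshape(420,560,2)
m=(P[...,2]>.004)&(P[...,2]<.02)&(T[...,0]>.05)&(T[...,0]<.13)&(T[...,1]>-.06)&(T[...,1]<.11)
W=T[m]*1000; r=cv2.minAreaRect(W.astype(np.float32)); print(r, m.sum())
for a in range(-50,100,15):
    k=m&(T[...,1]*1000>a)&(T[...,1]*1000<a+15)
    if k.sum()>5: print(a,k.sum(),np.percentile(P[k][:,2]*1000,[5,50,95]).round(1))
tab=(P[...,2]>.038)&(P[...,2]<.046)&(abs(T[...,0])<.02)&(T[...,1]<-.12); 
if tab.sum()>5: print('tab',cv2.minAreaRect((T[tab]*1000).astype(np.float32)),tab.sum())
E
```

```text
[0.5706 0.0106 0.1647]
((102.30816650390625, 22.75), (126.45633697509766, 44.20881652832031), 87.83340454101562) 865
-50 32 [4.6 5.8 7.8]
-35 75 [5.  6.7 9.2]
-20 79 [5.1 6.7 8.8]
-5 115 [5.8 7.7 9.5]
10 136 [ 6.3  8.7 10.3]
25 123 [ 6.4  8.7 10.2]
40 103 [ 7.   8.6 10.1]
55 92 [ 7.2  8.4 10. ]
70 101 [7.1 8.8 9.8]
85 9 [7.5 8.7 9.3]
tab ((-3.650359630584717, -153.82327270507812), (25.264495849609375, 6.4005446434021), 77.66800689697266) 99
```

View pics/w2.png

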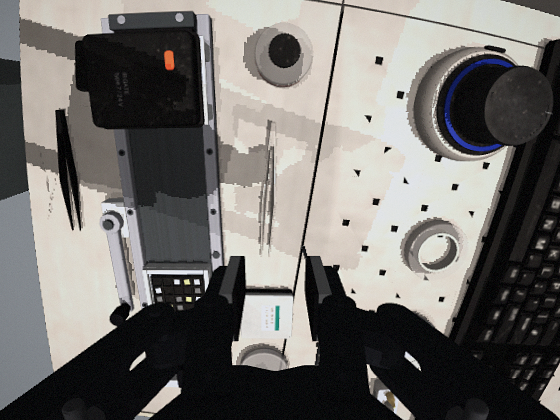

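The tweezers lie on the bench at (268,120)–(265,255), clear of the track. Next is the carrier tab.

```bash
python3 -c "
from h import *
print(tr(-.0015,-.153)); to(*tr(-.0015,-.153),.05,7.7)"
```

```text
[ 0.50306641 -0.17401476]
shift [-0.174  -0.091   0.1113] turn z -0.05 tilt 0.52
```

Emit:
servo_tool(
  series="0 -0.174 -0.092 0.05 0 0 0;0 -0.174 -0.092 0.05 0 0 0;0 -0.174 -0.092 0.05 0 0 0;0 -0.174 -0.092 0.05 0 0 0;0 -0.174 -0.092 0.05 0 0 0;0 -0.174 -0.092 0.05 0 0 0;0 -0.174 -0.092 0.05 0 0 0;0 -0.174 -0.092 0.05 0 0 0;0 -0.174 -0.092 0.05 0 0 0",
)

```text
time_s: 8.77
eef_pos: [0.4983, -0.1724, 0.1064]
eef_rot: [-0.0, 0.658, 0.753, 0.0]
wrist_force: [0.5, -0.3, -0.3]
opening: 0.498
grasp_force: 0.0
```

```bash
python3 -c "
from h import *
to(*tr(-.0015,-.153),.05,7.7)
o=ctrl.get_obs(); c=grab('wrist'); P=cloud(c); T=inv(P.reshape(-1,3)).reshape(420,560,2)
m=(P[...,2]>.038)&(P[...,2]<.047)&(abs(T[...,0])<.015)&(abs(T[...,1]+.153)<.025)
print(m.sum()); print(cv2.minAreaRect((T[m]*1000).astype(np.float32)))"
```

```text
shift [-0.0023  0.0045  0.0564] turn z -0.0 tilt 0.03
580
((-0.9886965751647949, -154.8738250732422), (9.607537269592285, 24.08489418029785), 0.6554298996925354)
```

Emit:
servo_tool(
  series="0 -0.0038 0.005 0.015 0 0 0;0 -0.0038 0.005 0.03 0 0 0;0 -0.0038 0.005 0.042 0 0 0;0 -0.0038 0.005 0.05 0 0 0;0 -0.0038 0.005 0.055 0 0 0;0 -0.0038 0.005 0.056 0 0 0;0 -0.0038 0.005 0.056 0 0 0",
)

```text
time_s: 9.4
eef_pos: [0.5036, -0.1762, 0.0503]
eef_rot: [-0.0, 0.658, 0.753, -0.0]
wrist_force: [-0.4, -0.6, 0.5]
opening: 0.499
grasp_force: 0.0
```

Emit:
servo_tool(
  series="1 0 0 0 0 0 0;1 0 0 0 0 0 0;1 0 0 0 0 0 0;1 0 0 0 0 0 0;1 0 0 0 0 0 0;1 0 0 0 0 0 0;1 0 0 0 0 0 0;1 0 0 0 0 0 0",
)

```text
time_s: 10.07
eef_pos: [0.5041, -0.1769, 0.0513]
eef_rot: [0.001, 0.658, 0.753, 0.0]
wrist_force: [-1.4, -0.1, 6.3]
opening: 0.102
grasp_force: 60.6
```

Emit:
servo_tool(
  series="1 0.003 0 -0.0005 0 0 0;1 0.008 0 -0.0005 0 0 0;1 0.015 0 -0.0005 0 0 0;1 0.023 0 -0.0005 0 0 0;1 0.032 0 -0.0005 0 0 0;1 0.042 0 -0.0005 0 0 0;1 0.052 0 -0.0005 0 0 0;1 0.062 0 -0.0005 0 0 0;1 0.072 0 -0.0005 0 0 0;1 0.08 0 -0.0005 0 0 0;1 0.086 0 -0.0005 0 0 0;1 0.09 0 -0.0005 0 0 0",
)

```text
time_s: 11.07
eef_pos: [0.4917, -0.0863, 0.0513]
eef_rot: [0.0, 0.658, 0.753, 0.0]
wrist_force: [0.2, -4.1, 4.8]
opening: 0.097
grasp_force: 60.4
```

```bash
python3 -c "
from h import *
o=ctrl.get_obs(); print(o['wrist_force'].round(1),inv(o['eef_pos'])*1000)
c=grab('wrist'); P=cloud(c); T=inv(P.reshape(-1,3)).reshape(420,560,2)
m=(P[...,2]>.048)&(P[...,2]<.064)&(abs(T[...,0])<.06)&(abs(T[...,1]-.119)<.05)
print(m.sum()); print(cv2.minAreaRect((T[m]*1000).astype(np.float32)))
save(c,'w3.png')"
```

```text
[ 0.2 -4.1  4.8] [[ -0.98351883 -64.52788321]]
0
((0.0, 0.0), (0.0, 0.0), 0.0)
```

View pics/w3.png

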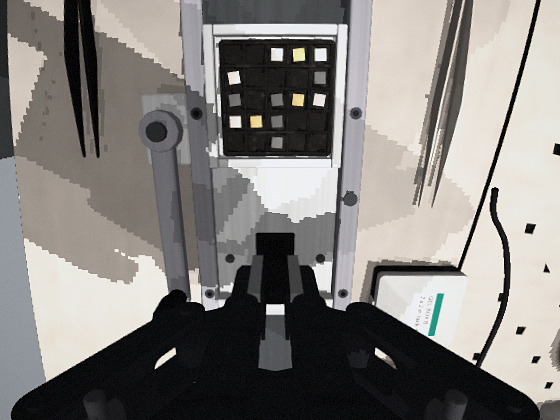

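The carrier is moving cleanly along the channel and the tray is seated, spanning (220,40)–(333,157) in the image. I'll continue.

Emit:
servo_tool(
  series="1 0.003 0 0 0 0 0;1 0.008 0 0 0 0 0;1 0.015 0 0 0 0 0;1 0.024 0 0 0 0 0;1 0.034 0 0 0 0 0;1 0.044 0 0 0 0 0;1 0.054 0 0 0 0 0;1 0.064 0 0 0 0 0;1 0.074 0 0 0 0 0;1 0.083 0 0 0 0 0;1 0.09 0 0 0 0 0;1 0.095 0 0 0 0 0",
)

```text
time_s: 12.12
eef_pos: [0.4789, 0.0078, 0.0513]
eef_rot: [0.0, 0.658, 0.753, -0.0]
wrist_force: [1.3, -3.4, 6.3]
opening: 0.099
grasp_force: 60.6
```

Emit:
servo_tool(
  series="1 0.001 0 0 0 0 0;1 0.002 0 0 0 0 0;1 0.003 0 0 0 0 0;1 0.004 0 0 0 0 0;1 0.005 0 0 0 0 0;1 0.006 0 0 0 0 0;1 0.007 0 0 0 0 0;1 0.008 0 0 0 0 0;1 0.009 0 0 0 0 0;1 0.01 0 0 0 0 0",
)

```text
time_s: 12.95
eef_pos: [0.4777, 0.0171, 0.0513]
eef_rot: [0.0, 0.658, 0.753, -0.0]
wrist_force: [0.7, -4.7, 5.8]
opening: 0.1
grasp_force: 60.6
```

Emit:
servo_tool(
  series="1 0.001 0 0 0 0 0;1 0.002 0 0 0 0 0;1 0.003 0 0 0 0 0;1 0.003 0 0 0 0 0",
)

```text
time_s: 13.28
eef_pos: [0.4776, 0.0189, 0.0513]
eef_rot: [0.001, 0.658, 0.753, -0.001]
wrist_force: [0.8, -10.7, 3.0]
opening: 0.097
grasp_force: 60.3
```

Emit:
servo_tool(
  series="1 0.001 0 0 0 0 0;1 0.002 0 0 0 0 0;1 0.002 0 0 0 0 0",
)

```text
time_s: 13.53
eef_pos: [0.4777, 0.0191, 0.0515]
eef_rot: [0.003, 0.658, 0.753, -0.002]
wrist_force: [0.2, -20.6, 3.2]
opening: 0.099
grasp_force: 60.2
```

Emit:
servo_tool(
  series="1 -0.0015 0 0 0 0 0;1 -0.0015 0 0 0 0 0;0.6 -0.0015 0 0 0 0 0;0.3 -0.0015 0 0 0 0 0;0.2 -0.0015 0 0 0 0 0;0.2 -0.0015 0 0 0 0 0;0.2 -0.0015 0 -0.02 0 0 0;0.2 -0.0015 0 -0.05 0 0 0;0.2 -0.0015 0 -0.08 0 0 0;0.2 -0.0015 0 -0.11 0 0 0;0.2 -0.0015 0 -0.13 0 0 0;0.2 -0.0015 0 -0.13 0 0 0",
)

```text
time_s: 14.53
eef_pos: [0.4796, 0.0203, 0.1854]
eef_rot: [0.003, 0.658, 0.753, 0.002]
wrist_force: [1.1, -0.6, 0.3]
opening: 0.397
grasp_force: 0.0
```

Emit:
servo_tool(
  series="0.2 -0.04 -0.02 0 0 0 0;0.2 -0.08 -0.04 0 0 0 0;0.2 -0.12 -0.05 0 0 0 0;0.2 -0.14 -0.05 0 0 0 0;0.2 -0.14 -0.05 0 0 0 0;0.2 -0.14 -0.05 0 0 0 0",
)

```text
time_s: 15.03
eef_pos: [0.4455, -0.1256, 0.1799]
eef_rot: [-0.001, 0.66, 0.752, 0.0]
wrist_force: [0.9, -0.3, 0.6]
opening: 0.405
grasp_force: 0.0
```

```bash
python3 - <<'E'
from h import *
o=ctrl.get_obs(); print(o['eef_pos'].round(4))
c=grab('wrist'); save(c,'w4.png'); P=cloud(c); T=inv(P.reshape(-1,3)).reshape(420,560,2)
def R_(n,m): 
    if m.sum()>5: print(n,m.sum(),cv2.minAreaRect((T[m]*1000).astype(np.float32)))
Z=P[...,2]
R_('tab',(Z>.038)&(Z<.047)&(abs(T[...,0])<.012)&(abs(T[...,1]-.042)<.025))
R_('gate',(Z>.05)&(Z<.062)&(abs(T[...,0])<.06)&(abs(T[...,1]-.119)<.05))
R_('knob',(Z>.036)&(Z<.048)&(abs(T[...,0]+.053)<.02)&(abs(T[...,1]+.082)<.025))
print('knob tgt');to(*tr(-.053,-.082),.053,7.7)
E
```

```text
[ 0.4455 -0.1256  0.1799]
tab 491 ((-0.5037293434143066, 41.62978744506836), (23.413354873657227, 10.646188735961914), 89.343505859375)
knob 238 ((-52.8806266784668, -82.94346618652344), (12.542038917541504, 13.228509902954102), 0.8317019939422607)
knob tgt
shift [ 0.014  -0.0009  0.1269] turn z -0.14 tilt 0.15
```

View pics/w4.png

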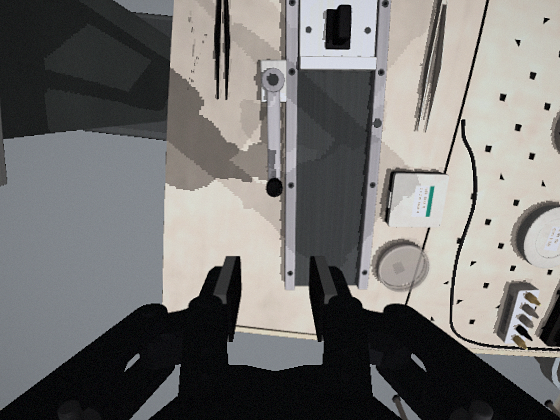

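The knob is at (275,187) and the carrier sits ahead of the open channel with its tab at (340,28). Next I'll cage the knob with the fingers turned 45°.

Emit:
servo_tool(
  series="0.2 0.013 -0.001 0.02 0 0 -7;0.2 0.013 -0.001 0.04 0 0 -14;0.2 0.013 -0.001 0.05 0 0 -21;0.2 0.013 -0.001 0.06 0 0 -28;0.2 0.013 -0.001 0.07 0 0 -35;0.2 0.013 -0.001 0.07 0 0 -42;0.2 0.013 -0.001 0.07 0 0 -45;0.2 0.013 -0.001 0.07 0 0 -45;0.2 0.013 -0.001 0.07 0 0 -45",
)

```text
time_s: 15.83
eef_pos: [0.4433, -0.1109, 0.1105]
eef_rot: [-0.001, 0.32, 0.947, 0.0]
wrist_force: [0.3, -0.4, 0.3]
opening: 0.4
grasp_force: 0.0
```

```bash
python3 - <<'E'
from h import *
print(ctrl.get_obs()['q'].round(2),inv(ctrl.get_obs()['eef_pos'])*1000)
to(*tr(-.053,-.083),.053,52.7)
s=.7071
for t in np.linspace(0,1.65,23)[1:]:
    dx,dy=86*np.sin(t),86*(1-np.cos(t)); print(round(t,3),round((dy-dx)*s/1e3,4),round((dx+dy)*s/1e3,4))
E
```

```text
[-0.51  0.11  2.01  0.    1.02 -1.42] [[-52.28119155 -82.44670427]]
shift [ 0.     -0.0009  0.0575] turn z -0.07 tilt 0.07
0.075 -0.0044 0.0047
0.15 -0.0084 0.0098
0.225 -0.012 0.0151
0.3 -0.0153 0.0207
0.375 -0.018 0.0265
0.45 -0.0204 0.0325
0.525 -0.0223 0.0387
0.6 -0.0237 0.045
0.675 -0.0247 0.0513
0.75 -0.0251 0.0578
0.825 -0.0251 0.0642
0.9 -0.0246 0.0706
0.975 -0.0236 0.077
1.05 -0.0222 0.0833
1.125 -0.0203 0.0895
1.2 -0.0179 0.0955
1.275 -0.0151 0.1013
1.35 -0.0118 0.1068
1.425 -0.0082 0.1121
1.5 -0.0041 0.1172
1.575 0.0003 0.1219
1.65 0.005 0.1262
```

Emit:
servo_tool(
  series="0.2 0 -0.001 0.02 0 0 0;0.2 0 -0.001 0.035 0 0 0;0.2 0 -0.001 0.047 0 0 0;0.2 0 -0.001 0.055 0 0 0;0.2 0 -0.001 0.0575 0 0 0;0.2 0 -0.001 0.0575 0 0 0;0.55 0 -0.001 0.0575 0 0 0;0.55 0 -0.001 0.0575 0 0 0;0.55 0 -0.001 0.0575 0 0 0;0.55 0 -0.001 0.0575 0 0 0",
)

```text
time_s: 16.67
eef_pos: [0.4433, -0.1135, 0.054]
eef_rot: [0.001, 0.32, 0.947, -0.0]
wrist_force: [-0.1, 0.0, -0.7]
opening: 0.223
grasp_force: 0.0
```

Emit:
servo_tool(
  series="0.55 -0.0044 0.0047 0 0 0 0;0.55 -0.0084 0.0098 0 0 0 0;0.55 -0.012 0.0151 0 0 0 0;0.55 -0.0153 0.0207 0 0 0 0;0.55 -0.018 0.0265 0 0 0 0;0.55 -0.0204 0.0325 0 0 0 0;0.55 -0.0223 0.0387 0 0 0 0;0.55 -0.0237 0.045 0 0 0 0;0.55 -0.0247 0.0513 0 0 0 0;0.55 -0.0251 0.0578 0 0 0 0;0.55 -0.0251 0.0578 0 0 0 0",
)

```text
time_s: 17.58
eef_pos: [0.4985, -0.0814, 0.0534]
eef_rot: [-0.0, 0.32, 0.947, 0.0]
wrist_force: [-0.1, 0.2, -0.4]
opening: 0.227
grasp_force: 0.0
```

Emit:
servo_tool(
  series="0.55 0 0.0064 0 0 0 0;0.55 0.0005 0.0128 0 0 0 0;0.55 0.0015 0.0192 0 0 0 0;0.55 0.003 0.0255 0 0 0 0;0.55 0.0048 0.0317 0 0 0 0;0.55 0.0072 0.0377 0 0 0 0;0.55 0.01 0.0435 0 0 0 0;0.55 0.0133 0.049 0 0 0 0;0.55 0.0169 0.0543 0 0 0 0;0.55 0.021 0.0594 0 0 0 0;0.55 0.0254 0.0641 0 0 0 0;0.55 0.029 0.0675 0 0 0 0",
)

```text
time_s: 18.58
eef_pos: [0.5156, -0.0105, 0.0534]
eef_rot: [-0.0, 0.32, 0.947, 0.0]
wrist_force: [0.2, -0.8, -0.1]
opening: 0.226
grasp_force: 0.3
```

```bash
python3 - <<'E'
from h import *
o=ctrl.get_obs(); print(o['wrist_force'].round(1), inv(o['eef_pos'])*1000)
c=grab('wrist'); save(c,'w5.png')
E
```

```text
[ 0.2 -0.8 -0.1] [[32.9118065   7.38625806]]
```

View pics/w5.png

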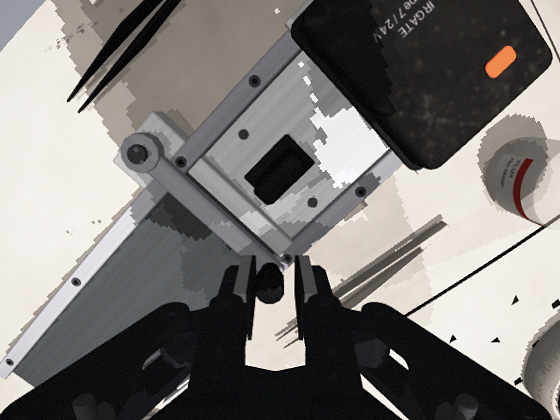

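The lever lies across the track just behind the tail, with the knob at (268,283) caged between the pads. I'll nudge it 2 mm more, then open, lift, and check.

Emit:
servo_tool(
  series="0.55 0.001 0.001 0 0 0 0;0.55 0.0015 0.0015 0 0 0 0;0.55 0.0015 0.0015 0 0 0 0;0.3 0 0 0 0 0 0;0.2 0 0 0 0 0 0;0.2 0 0 -0.01 0 0 0;0.2 0 0 -0.04 0 0 0;0.2 0 0 -0.08 0 0 0;0.2 0 0 -0.11 0 0 0;0.2 0.02 -0.04 -0.13 0 0 0;0.2 0.02 -0.07 -0.15 0 0 0;0.2 0.02 -0.07 -0.15 0 0 0",
)

```text
time_s: 19.63
eef_pos: [0.4568, -0.0578, 0.2082]
eef_rot: [0.003, 0.321, 0.947, -0.001]
wrist_force: [1.5, -1.2, 1.2]
opening: 0.402
grasp_force: 0.0
```

Emit:
servo_tool(
  series="0.2 -0.03 -0.03 0 0 0 0;0.2 -0.06 -0.06 0 0 0 0;0.2 -0.06 -0.08 0 0 0 0;0.2 -0.06 -0.08 0 0 0 0;0.2 -0.06 -0.08 0 0 0 0",
)

```text
time_s: 20.05
eef_pos: [0.4563, -0.1556, 0.2037]
eef_rot: [0.0, 0.322, 0.947, 0.0]
wrist_force: [0.6, -0.7, -0.2]
opening: 0.4
grasp_force: 0.0
```

```bash
python3 - <<'E'
from h import *
for n in('wrist','top'):
    c=grab(n); P=cloud(c); T=inv(P.reshape(-1,3)).reshape(420,560,2); Z=P[...,2]
    print(n)
    def R_(n,m):
        if m.sum()>5: print(n,m.sum(),cv2.minAreaRect((T[m]*1000).astype(np.float32)))
    R_('tab',(Z>.038)&(Z<.047)&(abs(T[...,0])<.012)&(abs(T[...,1]-.042)<.025))
    R_('gate',(Z>.05)&(Z<.062)&(abs(T[...,0])<.06)&(abs(T[...,1]-.119)<.05))
    R_('knob',(Z>.036)&(Z<.048)&(abs(T[...,0]-.033)<.02)&(abs(T[...,1]-.003)<.02))
    R_('lever',(Z>.0165)&(Z<.03)&(T[...,0]<.02)&(T[...,0]>-.065)&(abs(T[...,1]-.003)<.0085))
    R_('tray',(Z>.014)&(Z<.027)&(c['img'].max(2)<70)&(abs(T[...,0])<.028)&(T[...,1]>.06)&(T[...,1]<.086))
    save(c,n+'9.png')
E
```

```text
wrist
tab 356 ((-0.3498525619506836, 41.368282318115234), (23.941097259521484, 11.086719512939453), 89.56161499023438)
gate 5407 ((-0.26202392578125, 116.15139770507812), (62.87139129638672, 75.45992279052734), 89.9443588256836)
knob 241 ((32.63505554199219, 2.936964988708496), (13.2924222946167, 13.017122268676758), 9.996917724609375)
lever 1418 ((-21.470226287841797, 3.029594898223877), (82.92597961425781, 16.925907135009766), 0.04198848456144333)
top
tab 77 ((-0.12570714950561523, 43.930023193359375), (9.909134864807129, 23.751583099365234), 0.07618219405412674)
gate 1528 ((0.3151893615722656, 119.80936431884766), (74.78646850585938, 63.922088623046875), 0.024118000641465187)
knob 48 ((32.8515510559082, 5.462897777557373), (10.853605270385742, 12.697595596313477), 82.53410339355469)
lever 291 ((-21.08987045288086, 3.7892050743103027), (14.909751892089844, 81.46895599365234), 89.66903686523438)
```

View pics/wrist9.png

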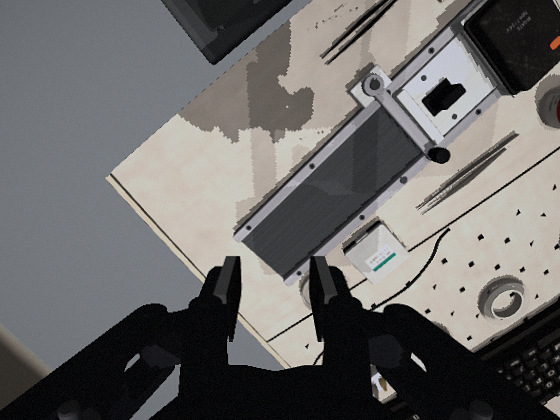

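The lever is square across the track: its pivot is at (373,85) and its knob at (438,155). The tab-to-gate distance is 75–76 mm against 75 mm expected when home, and the tweezers are flat and clear. Handing in.

```bash
python3 -c "
from bench import ctrl
print(ctrl.hand_in())"
```

```text
the job is handed in; nothing more can be done
None
```

The tweezers are flat on the bench clear of the track, the carrier is against the end stop within about 1 mm by the cameras, and the lever is fully across behind it; I handed the job in at about 20 s, but the hand-in returned no verdict, and the tray, last seen seated mid-slide, is now hidden under the gate.

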